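Lock the glue jar in its clamp and unscrew the tight cap

ROBOT

A 6-joint arm with a two-finger parallel gripper is mounted at the origin on the work surface. World frame = base frame: x ahead of the robot, y to its left, z up, the work surface at z = 0. Lengths are in m, angles in rad, forces in N, time in s.
With the tool pointing down it reaches from about 0.375 to 0.975 m from the base axis. Payload 3.8 kg.
Tool frame: the origin (TCP) lies on the centre line of the jaws, within the pads' length; the fingertips stand 11 mm ahead of it and the grasp point (between the pads) lies 8 mm behind it; z points along the fingers, y is the line along which they close (so a half turn about z gives the same grasp; the last joint's range is limited). The gripper opens to 85 mm and grips with 20 to 120 N. Pads are 22 mm wide; open, the fingers measure 114 mm over their backs; the gripper's body (76 mm by 85 mm) begins 54 mm behind the grasp point. The pads swing forward as they close: fully open they stand 13 mm farther back than shut.
Start: joints at [-1.242, 0.264, 1.604, -0, 1.274, -0.037], TCP at [0.241, -0.63, 0.242] pointing down, gripper open.
Joint ranges: [-2.63, 2.63], [-0.94, 2.18], [0.31, 2.57], [-1.31, 4.45], [0, 2.66], [-2.55, 2.55]. Speed limits (rad/s): [2.57, 2.57, 3.14, 3.14, 3.14, 3.14].

INTERFACE

Orientations are given as a unit quaternion [x, y, z, w].
In Python, from bench import env, imaging, workorder gives the robot as it stands.
- The arm moves only by the tool step_arm, never from a script. Its argument "targets" is a list of rows, each a list of 3 entries, a list of its own where there are three numbers: the shift along the tool's x, y, z in cm, then the turn about the tool's z in rad, then the closure, from 0 (fully open) to 1 (shut). In form: [[[dx, dy, dz], spin, hand], ...]. A call has 1 to 10 rows; each row is the pose to reach, as a shift and turn from the pose commanded when the call began, along the tool's axes at that moment; what a row does not reach only later rows make up. A row lasts 1/10 s, in which the tool goes at most 50 mm and 8.59 degrees, less where a joint would pass 70% of its speed; a pose out of reach is approached as far as the arm can. A call with a gripper value outside its range is refused whole. The fingers move at their own pace and stop on an object; the grip force is fixed at half the most. Time passes only in rows, so rows that repeat a pose let the fingers close. It gives the time, the measured TCP pose, the force, the opening and the grip force at its end, in the units of the state.
- env.get_obs(): the state, without advancing time (a new reading comes with each control period).
- imaging.read_camera(name): name is "scene" or "top" or "wrist"; returns a dict with "frame" (384x512x3 uint8, red, green, blue), "intrinsics" (3x3 intrinsics, pixels), "R" (3x3) and "t" (3): a world point X has camera coordinates R X + t; the wrist camera has in their place "T_tool_cam" (4x4, takes a point from camera to tool coordinates, whose origin is the TCP and whose axes are the flange's). Camera axes: x right, y down, z forward; pixel columns grow to the right and rows downward; lengths in m; the calibration is good to about 2 mm. The wrist camera is an equidistant fisheye: a pixel r from the principal point sees the ray r / f radians off the axis. A picture is of the moment at which its call begins: read the wrist's pose just before it. There is no depth.
- workorder.job_done(): hands the job in; it is judged then, once.
The state is a dict: "time_s": time; "q": joint angles; "joint_vel": joint speeds; "joint_efforts": joint torques, N m; "tool_pos": TCP position; "ee_rot": TCP orientation; "contact_force": force on the tool from outside, world axes, zero at the start; "torque": the same for the moment, N m; "gripper_width": finger opening in m; "gripper_force": force on a finger pad.
Only numpy, scipy, OpenCV 4.12 (cv2) and the standard library are available. Lean on these libraries where they do the work, as an engineer would, in place of code of your own. Each camera call takes 0.05 s, during which the arm holds its last target. There are 200 camera calls.

TASK

The padding press is loaded, so get the glue jar open: swing the cam lever of the jar clamp right round until it locks the white jar, then unscrew its tight red cap anticlockwise, about a quarter turn, until the lugs come free of the threads, without the jar turning in the clamp or being pulled up out of it. Lift the cap straight up and finish while still holding it level over the open mouth, its lower edge clear of the rim by 1 to 2 cm. Leave the clamp locked and everything else on the bench where it is.

Things in the scene. Friction and masses are not known exactly. Their poses are not given: they have to be found in the camera images.
- clamp: Jar clamp fixed to the bench: aluminium base 120 x 190 mm, 10 mm thick, its top 10 mm above the bench. Origin on the bench under the jar's place. On its +y side a grey V-block with rubber faces (top 57 mm above the bench), on its -y side the sliding jaw and, behind that, the cam lever. Where it stands and its yaw (to 17 degrees either way) vary.
- jaw: The clamp's sliding jaw, grey, with a sprung rubber-faced pad 42 mm wide and 40 mm high, top 52 mm above the bench; the cam pushes it along the clamp's +y, 4.5 mm per rad of the lever, and the pad presses the jar into the V (12 N/mm). Origin at bench height under the pad's face as it is when not pressed.
- clamp_lever (a joint): Cam lever's angle about its upright pivot, rad. Starts at 0 to 0.3 (open, arm along the clamp's -y, away from the jar); grows as the arm swings clockwise seen from above. The pad reaches the jar at about 0.8; locked is above 1.5, best 1.65 (arm about along the clamp's -x, 30 to 60 N on the jar), end stop 1.72. Friction 0.4 N m: it stays where left; 4 to 8 N at the knob moves it.
- lever_knob (a point): Middle of the top of the lever's black upright knob, 92 mm above the bench. The knob is a round post 18 mm thick and 36 mm tall (56 to 92 mm above the bench), 95 mm from the pivot axis; the lever arm under it reaches up to 50 mm above the bench. To be taken from above.
- lever_pivot (a point): Point on the lever's upright pivot axis, 92 mm above the bench (level with the knob's top), 79 mm from the clamp's origin along its -y. Fixed to the clamp.
- jar: White plastic glue jar with a pink band, loose in the clamp until that is locked (about 1 mm from the V, any yaw): 70 mm across, 105 mm high to the rim of its mouth, neck 44 mm across; about 0.5 kg. Origin at the middle of its underside, z up its axis.
- jar_rim (a point): Middle of the jar's open mouth at the height of the rim, 105 mm above the jar's underside, 115 mm above the bench.
- jar_label (a point): Blue patch on the jar's side, half way up, 35 mm from the jar's axis: shows whether the jar turns.
- cap: Red ribbed cap, 61 mm across, 22 mm high, 45 g, to grip across from above with 40 to 60 N. Origin: middle of its lower edge, 19 mm below the rim when closed; z up. Three lugs under three thread ridges: 0.4 to 0.8 N m starts it anticlockwise (from above), it eases after 0.7 rad and is free to lift at 1.2 to 1.7 rad from the start (aim at 1.4; further, the next ridges catch). It rises under 3 mm.
- cap_top (a point): Middle of the cap's top, 22 mm above its lower edge, 118 mm above the bench when closed.
- ink_jar: Bystander, to be left alone: black jar with a blue cap, 58 mm across, 85 mm high. Origin at the middle of its underside.
- tape_roll: Bystander, to be left alone: brown cardboard tape core lying flat, 90 mm across, 25 mm high. Origin at the middle of its underside.
- paperweight: Bystander, to be left alone: steel paperweight with a knob, 64 mm across, 52 mm high. Origin at the middle of its underside.
- glue_brush: Bystander, to be left alone: glue brush lying flat, long axis x. Origin at the middle of its underside.
- bone_folder: Bystander, to be left alone: cream bone folder lying flat, 150 x 22 x 6 mm. Origin at the middle of its underside.
- stapler: Bystander, to be left alone: blue and black stapler, 150 x 36 x 52 mm. Origin at the middle of its underside.
- clip_tin: Bystander, to be left alone: green tin of clips, 66 mm across, 50 mm high. Origin at the middle of its underside.
There are look-alikes about, which are no part of the job. There is more than one size of the cap; the job needs the largest.

How it is judged:
On the way, in this order (a step that is already met when the one before it is completed fails the run):
1. the cam lever is swung to its locked position and the jaw presses the jar into the V (value of joint clamp_lever above 1.5 rad and contact force between jaw and jar above 15 N and z of cap in the frame of jar below 0.09 m), for 0.2 s.
2. with the clamp locked, the cap is unscrewed and lifted free of the threads (value of joint clamp_lever above 1.5 rad and z of cap in the frame of jar above 0.1 m), for 0.1 s.
At the end, for the whole second after the job is handed in: Lever above 1.5 rad, jaw on jar over 15 N; jar upright (0.06 rad), under 4 mm off the base; fingers hold the cap still (over 3 N, under 0.03 m/s), lower edge 5 to 30 mm above the rim, within 12 mm of the mouth's middle, level within 0.15 rad, not touching the jar (value of joint clamp_lever above 1.5 rad and contact force between jaw and jar above 15 N and z of jar in the frame of clamp below 0.014 m and angle between jar's own z axis and vertical below 0.06 rad and horizontal distance between cap and jar_rim below 0.012 m and z of cap in the frame of jar_rim between 0.005 and 0.03 m and angle between cap's own z axis and vertical below 0.15 rad and contact force between the fingers and cap above 3 N and contact force between cap and jar below 0.1 N and linear speed of cap below 0.03 m/s); the arm keeps its last pose, push and grip.
It fails at once if the jar turns in the clamp (its blue patch moves more than 18 mm from where it was) (distance of jar_label from where it was at the start of the episode above 0.018 m).
It fails at once if the jar is pulled up more than 6 mm off the clamp's base (z of jar in the frame of clamp above 0.016 m).
It fails at once if a bystander is moved more than 25 mm (distance of any of ink_jar, tape_roll, paperweight, glue_brush, bone_folder, stapler, clip_tin from where it was at the start of the episode above 0.025 m).
It also fails if it takes over 48 s, if anything falls off the work surface, if the arm or the gripper's body presses on something with over 40 N, if the wrist force passes 120 N, or if a joint passes its speed limit or range.

## Working session

There is one attempt and no reset: what is moved stays moved. The work goes in short steps, Python scripts to look and compute and a tool call to move; the robot and the scene stay as the last step left them, time stands still between calls to the robot, and variables do not carry over. Pictures are saved under pics/ and viewed, at most 10 in all, crops included, and the job is handed in when it is done.

Besides the shell and the picture viewer there is one more tool, called after "Request:" as name(argument=value, ...), one argument or row to a line, values as JSON. step_arm: Moves the arm, as the interface text tells. Its arguments: {"type":"object","properties":{"targets":{"type":"array"}},"required":["targets"]}

```bash
mkdir -p pics; cat > h.py <<'E'
import numpy as np, cv2
from bench import env, imaging, workorder
def save(n,f,crop=None,s=1):
    im=f[:,:,::-1]
    if crop: x0,y0,x1,y1=crop; im=im[y0:y1,x0:x1]
    cv2.imwrite('pics/'+n,cv2.resize(im,None,fx=s,fy=s,interpolation=cv2.INTER_CUBIC))
def px2w(c,u,v,z):
    d=c['R'].T@np.linalg.solve(c['intrinsics'],[u,v,1.]); o=-c['R'].T@c['t']
    return o+d*(z-o[2])/d[2]
E
python3 - <<'E'
from h import *
a=imaging.read_camera('top'); b=imaging.read_camera('scene')
save('top.png',a['frame'],None,1.5); save('scene.png',b['frame'],None,1.5)
import pickle; pickle.dump((a,b),open('c.pkl','wb'))
print(env.get_obs())
for c in(a,b): print(-c['R'].T@c['t'])
E
```

```text
{'time_s': 0.1, 'q': array([-1.24189446e+00,  2.64707402e-01,  1.60522317e+00, -4.70811026e-06,
        1.27373916e+00, -3.68812472e-02]), 'joint_vel': array([ 0.0004192 , -0.00162557, -0.00310345, -0.00095066,  0.00023877,
       -0.00069298]), 'joint_efforts': array([ 4.45903333e-05, -5.16707861e+01, -3.68589163e+01, -9.64220840e-05,
        6.30355134e-03, -3.13610215e-06]), 'tool_pos': array([ 0.24123533, -0.62973241,  0.24107429]), 'ee_rot': array([ 9.83321250e-01,  1.81874244e-01, -1.53325845e-04, -1.02716347e-03]), 'contact_force': array([ 0.45630102, -0.06532934, -0.04581892]), 'torque': array([-0.01004429,  0.01301621,  0.00270785]), 'gripper_force': 0.0, 'gripper_width': 0.08599311457685509}
[ 0.39050411 -0.00736312  1.04984084]
[ 1.13892128 -0.30062819  0.92176814]
```

View pics/top.png

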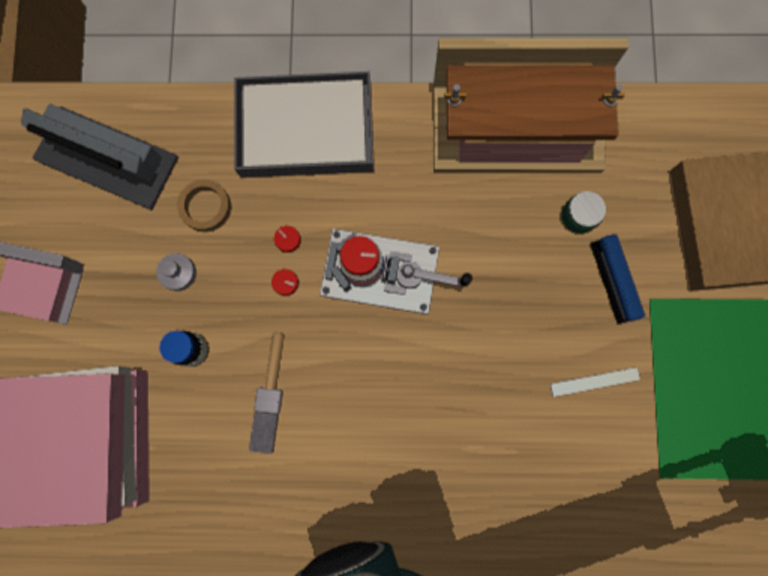

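View pics/scene.png

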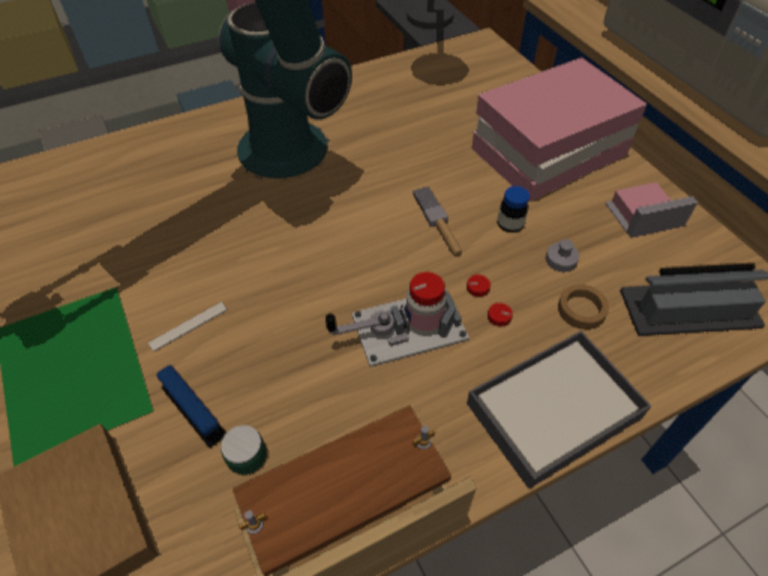

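The top view shows the clamp at px (380,270), cap top near (359,255), lever pivot near (408,271) and knob top near (465,280), all at 1.5x. The two smaller caps lie to the left of it. I'll take a closer crop.

```bash
python3 - <<'E'
from h import *; import pickle
a,b=pickle.load(open('c.pkl','rb'))
save('crop.png',a['frame'],(205,145,325,215),6)
f=a['frame'].astype(int); r=(f[:,:,0]>150)&(f[:,:,1]<60)&(f[:,:,2]<60)
n,l,s,c=cv2.connectedComponentsWithStats(r.astype(np.uint8))
for i in range(1,n):
  if s[i,4]>50: print(s[i],c[i],px2w(a,*(s[i,:2]+(s[i,2:4]-1)/2),.118))
E
```

```text
[183 151  16  15 171] [190.70760234 158.35672515] [0.62537244 0.16793089 0.118     ]
[228 158  24  23 401] [238.66334165 169.09975062] [0.59947994 0.05229582 0.118     ]
[181 180  16  15 178] [188.50561798 186.98876404] [0.55615165 0.17025756 0.118     ]
```

View pics/crop.png

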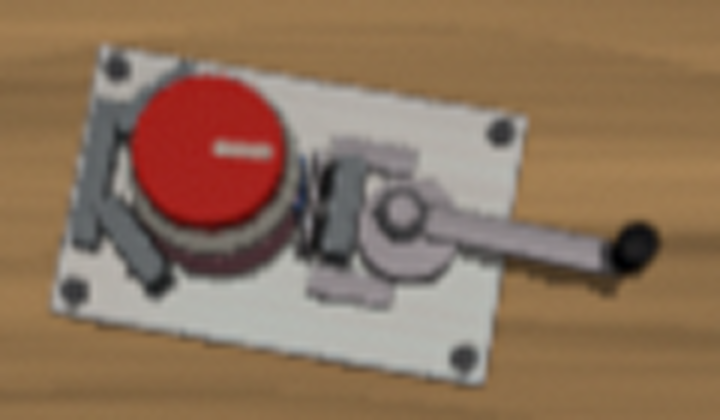

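The crop shows the base corners near (103,45), (525,118), (485,383) and (52,312). The cap top centre is near (208,150), the knob top near (638,243) and the pivot boss near (405,212).

```bash
python3 - <<'E'
from h import *; import pickle
a,b=pickle.load(open('c.pkl','rb'))
P=lambda x,y,z: px2w(a,205+(x+.5)/6-.5,145+(y+.5)/6-.5,z)
C=np.array([P(x,y,.01) for x,y in((103,45),(525,118),(485,383),(52,312))])
yd=(C[0]+C[3]-C[1]-C[2]); yd/=np.linalg.norm(yd); xd=(C[0]+C[1]-C[2]-C[3]); xd/=np.linalg.norm(xd)
print('len',np.linalg.norm(C[0]-C[1]),np.linalg.norm(C[0]-C[3]))
print('yaw',np.arctan2(-yd[0],yd[1]),np.arctan2(xd[1],xd[0]))
cap=P(208,150,.118); kn=P(638,243,.092); 
print('cap',cap,'knob',kn)
yaw=np.arctan2(-yd[0],yd[1]); Y=np.array([-np.sin(yaw),np.cos(yaw)])
pv=cap[:2]-.079*Y; d=kn[:2]-pv; print('pivot',pv,P(405,212,.06),'r',np.hypot(*d),'lever', -(np.arctan2(d[1],d[0])-np.arctan2(-Y[1],-Y[0])))
o=env.get_obs(); from scipy.spatial.transform import Rotation as R
print(R.from_quat(o['ee_rot']).as_matrix().round(3))
w=imaging.read_camera('wrist'); print(w['T_tool_cam'],w['intrinsics'])
E
```

```text
len 0.18699949327925341 0.11989413422883538
yaw -0.16461277988478246 -0.15655117797953305
cap [0.59808438 0.05285891 0.118     ] knob [ 0.56697298 -0.11670224  0.092     ]
pivot [ 0.58513862 -0.02507316] [ 0.58531947 -0.02486995  0.06      ] r 0.09341241346756814 lever 0.031101326452976474
[[ 0.934  0.358 -0.001]
 [ 0.358 -0.934  0.002]
 [ 0.    -0.002 -1.   ]]
[[-7.83862914e-04 -9.66171499e-01 -2.57899243e-01  6.59751942e-02]
 [ 9.99999615e-01 -6.55765095e-04 -5.82712324e-04  3.57091692e-04]
 [ 3.93878718e-04 -2.57899601e-01  9.66171641e-01 -1.32328695e-01]
 [ 0.00000000e+00  0.00000000e+00  0.00000000e+00  1.00000000e+00]] [[297.31863964   0.         256.11386659]
 [  0.         297.31863964 189.99725131]
 [  0.           0.           1.        ]]
```

```bash
cat >> h.py <<'E'
from scipy.spatial.transform import Rotation as Rot
CAP=np.array([.598,.053]);PV=np.array([.5852,-.025]);YAW=-.162
def psi(o=None):
    m=Rot.from_quat((o or env.get_obs())['ee_rot']).as_matrix(); return np.arctan2(m[1,1],m[0,1]),m
def to(p,ps=None):
    o=env.get_obs(); a,m=psi(o); d=m.T@(np.array(p)-o['tool_pos'])*100
    s=0 if ps is None else -((ps-a+np.pi/2)%np.pi-np.pi/2)
    print('shift cm',d.round(2),'spin',round(s,3),'psi',round(a,3))
E
python3 -c "
from h import *
to([.567,-.117,.19],-.19)"
```

```text
shift cm [ 48.76 -36.23   5.19] spin -1.015 psi -1.205
```

Request:
step_arm(
  targets=[
    [[4.9, -3.6, 0.5], -0.1, 0],
    [[9.8, -7.2, 1], -0.2, 0],
    [[14.6, -10.9, 1.5], -0.3, 0],
    [[19.5, -14.5, 2], -0.4, 0],
    [[24.4, -18.1, 2.5], -0.5, 0],
    [[29.3, -21.7, 3], -0.6, 0],
    [[34.2, -25.3, 3.5], -0.7, 0],
    [[39, -29, 4], -0.8, 0],
    [[43.9, -32.6, 4.5], -0.9, 0],
    [[48.8, -36.2, 5], -1.015, 0],
  ],
)

```text
time_s: 1.15
tool_pos: [0.5095, -0.2079, 0.201]
ee_rot: [0.77, 0.639, -0.0, 0.0]
contact_force: [0.7, -1.1, 0.5]
gripper_width: 0.0854
gripper_force: 0.0
```

Request:
step_arm(
  targets=[
    [[0, 0, 0], 0, 0],
    [[0, 0, 0], 0, 0],
    [[0, 0, 0], 0, 0],
  ],
)

```text
time_s: 1.45
tool_pos: [0.5084, -0.2105, 0.2011]
ee_rot: [0.771, 0.636, -0.0, -0.0]
contact_force: [1.1, -0.9, 0.4]
gripper_width: 0.0853
gripper_force: 0.0
```

```bash
python3 - <<'E'
from h import *
to([.567,-.117,.19],-.19)
o=env.get_obs(); print(o['tool_pos'],o['q']); w=imaging.read_camera('wrist'); save('w1.png',w['frame'],None,1.5)
E
```

```text
shift cm [10.3   3.98  1.1 ] spin -0.001 psi -0.191
[ 0.50841281 -0.21054394  0.20111893] [-4.37505919e-01  5.92915235e-02  1.91785426e+00 -6.72029471e-04
  1.16489470e+00 -2.46272982e-01]
```

View pics/w1.png

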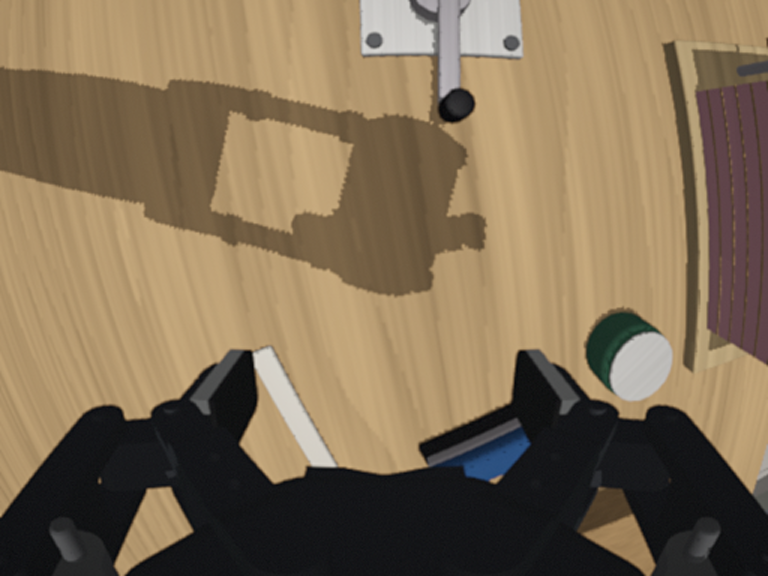

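The wrist view shows the knob top near (458,104), with the lever arm running up to the clamp and the fingers open.

```bash
cat >> h.py <<'E'
def wpx(w,o,u,v,z):
    K=w['intrinsics']; x=(u-K[0,2])/K[0,0]; y=(v-K[1,2])/K[1,1]; r=np.hypot(x,y)
    d=np.array([x/r*np.sin(r),y/r*np.sin(r),np.cos(r)]); T=w['T_tool_cam']; m=Rot.from_quat(o['ee_rot']).as_matrix()
    c=m@T[:3,3]+o['tool_pos']; d=m@T[:3,:3]@d; return c+d*(z-c[2])/d[2]
E
python3 - <<'E'
from h import *
o=env.get_obs(); w=imaging.read_camera('wrist')
p=wpx(w,o,458/1.5-.17,104/1.5-.17,.092); print(p)
d=p[:2]-PV; print(np.hypot(*d), np.arctan2(d[1],d[0]))
to([p[0],p[1],.105],np.arctan2(d[1],d[0])+np.pi/2)
E
```

```text
[ 0.56729596 -0.11899819  0.092     ]
0.09568810832500484 -1.7590139149721944
shift cm [10.19  4.03  9.63] spin -0.004 psi -0.192
```

Request:
step_arm(
  targets=[
    [[4, 1.6, 2], 0, 0],
    [[8, 3.2, 4], 0, 0],
    [[10.2, 4.0, 6], 0, 0],
    [[10.2, 4.0, 8.5], 0, 0],
    [[10.2, 4.0, 11], 0, 0],
    [[10.2, 4.0, 13], 0, 0],
    [[10.2, 4.0, 13], 0, 0],
    [[10.2, 4.0, 13], 0, 0],
  ],
)

```text
time_s: 2.35
tool_pos: [0.5671, -0.1185, 0.0713]
ee_rot: [0.772, 0.636, -0.0, -0.0]
contact_force: [1.5, -0.6, 1.2]
gripper_width: 0.0856
gripper_force: 0.0
```

```bash
python3 -c "
from h import *
to([.567,-.118,.071],-.19)"
```

```text
shift cm [ 0.04 -0.01  0.03] spin -0.002 psi -0.192
```

Request:
step_arm(
  targets=[
    [[0, 0, 0], 0, 1],
    [[0, 0, 0], 0, 1],
    [[0, 0, 0], 0, 1],
    [[0, 0, 0], 0, 1],
    [[0, 0, 0], 0, 1],
    [[0, 0, 0], 0, 1],
    [[0, 0, 0], 0, 1],
    [[0, 0, 0], 0, 1],
  ],
)

```text
time_s: 3.15
tool_pos: [0.5678, -0.1174, 0.072]
ee_rot: [0.771, 0.637, 0.0, 0.0]
contact_force: [-2.1, 0.1, 6.4]
gripper_width: 0.0166
gripper_force: 58.4
```

```bash
python3 - <<'E'
from h import *
o=env.get_obs(); print(o['tool_pos'],psi(o)[0],o['torque'])
p=o['tool_pos'][:2]; m=psi(o)[1]
c=PV; v=p-c; print('r',np.hypot(*v),'ang',np.arctan2(v[1],v[0]))
for t in np.arange(.1,1.66,.1):
    q=np.array([[np.cos(t),np.sin(t)],[-np.sin(t),np.cos(t)]])@(v)+c-p   # clockwise
    print(round(t,2),(m.T@np.r_[q,0]*100).round(2)[:2])
E
```

```text
[ 0.56783085 -0.11737649  0.07197512] -0.18989945690138188 [ 0.0354332   0.24623558 -0.03341911]
r 0.09399523071207988 ang -1.756652006246822
0.1 [ 0.04 -0.94]
0.2 [ 0.18 -1.87]
0.3 [ 0.41 -2.78]
0.4 [ 0.73 -3.66]
0.5 [ 1.13 -4.51]
0.6 [ 1.62 -5.31]
0.7 [ 2.19 -6.06]
0.8 [ 2.82 -6.75]
0.9 [ 3.53 -7.38]
1.0 [ 4.29 -7.93]
1.1 [ 5.1 -8.4]
1.2 [ 5.96 -8.78]
1.3 [ 6.85 -9.08]
1.4 [ 7.76 -9.29]
1.5 [ 8.7  -9.41]
1.6 [ 9.64 -9.43]
```

Request:
step_arm(
  targets=[
    [[0.04, -0.94, -0.2], 0.1, 1],
    [[0.18, -1.87, -0.2], 0.2, 1],
    [[0.41, -2.78, -0.2], 0.3, 1],
    [[0.73, -3.66, -0.2], 0.4, 1],
    [[1.13, -4.51, -0.2], 0.5, 1],
    [[1.62, -5.31, -0.2], 0.6, 1],
    [[2.19, -6.06, -0.2], 0.7, 1],
    [[2.82, -6.75, -0.2], 0.8, 1],
    [[2.82, -6.75, -0.2], 0.8, 1],
  ],
)

```text
time_s: 4.05
tool_pos: [0.5065, -0.0751, 0.0721]
ee_rot: [0.958, 0.285, 0.001, -0.001]
contact_force: [4.4, 5.8, -7.1]
gripper_width: 0.0164
gripper_force: 60.2
```

```bash
cat > arc.py <<'E'
from h import *
o=env.get_obs(); print(o['tool_pos'],psi(o)[0],o['torque'],o['contact_force'],o['q'])
p=o['tool_pos'][:2]; m=psi(o)[1]
c=PV; v=p-c; A=np.arctan2(v[1],v[0]); print('r',np.hypot(*v),'lever',(YAW-np.pi/2-A)%(2*np.pi))
v*=.095/np.hypot(*v)
for t in np.arange(.1,1.1,.1):
    q=np.array([[np.cos(t),np.sin(t)],[-np.sin(t),np.cos(t)]])@(v)+c-p
    print(round(t,2),(m.T@np.r_[q,0]*100).round(2)[:2])
E
python3 arc.py
```

```text
[ 0.50652639 -0.07507593  0.07210387] -0.9924433317557249 [ 0.71775272 -0.75935637 -0.17075392] [ 4.36691872  5.7677002  -7.14041762] [-0.19731835  0.13040702  2.1057699   0.00294861  0.90458242  0.79330485]
r 0.09325843854198697 lever 0.8419684431271857
0.1 [-0.12 -0.95]
0.2 [ 0.04 -1.89]
0.3 [ 0.28 -2.8 ]
0.4 [ 0.62 -3.69]
0.5 [ 1.04 -4.54]
0.6 [ 1.55 -5.35]
0.7 [ 2.13 -6.1 ]
0.8 [ 2.79 -6.78]
0.9 [ 3.51 -7.4 ]
1.0 [ 4.28 -7.95]
```

Request:
step_arm(
  targets=[
    [[0, -0.95, 0], 0.1, 1],
    [[0.1, -1.89, 0], 0.2, 1],
    [[0.3, -2.8, 0], 0.3, 1],
    [[0.62, -3.69, 0], 0.4, 1],
    [[1.04, -4.54, 0], 0.5, 1],
    [[1.55, -5.35, 0], 0.6, 1],
    [[2.13, -6.1, 0], 0.7, 1],
    [[2.79, -6.78, 0], 0.8, 1],
    [[2.79, -6.78, 0], 0.8, 1],
    [[2.79, -6.78, 0], 0.8, 1],
  ],
)

```text
time_s: 5.05
tool_pos: [0.4941, -0.0041, 0.0721]
ee_rot: [0.994, -0.109, 0.002, -0.001]
contact_force: [8.1, 1.7, -11.9]
gripper_width: 0.0166
gripper_force: 59.7
```

```bash
python3 arc.py
```

```text
[ 0.49412474 -0.00407262  0.0721463 ] -1.7892408856056443 [ 0.30536083 -1.21246468  0.20391004] [  8.12661356   1.67202989 -11.85244636] [-5.92705715e-02  9.64125155e-02  2.14410961e+00  1.15655514e-03
  8.97553169e-01  1.72925318e+00]
r 0.09344868901028042 lever 1.6346568901320717
0.1 [-0.1  -0.95]
0.2 [ 0.05 -1.89]
0.3 [ 0.29 -2.81]
0.4 [ 0.62 -3.69]
0.5 [ 1.04 -4.55]
0.6 [ 1.54 -5.35]
0.7 [ 2.12 -6.1 ]
0.8 [ 2.78 -6.79]
0.9 [ 3.49 -7.42]
1.0 [ 4.27 -7.96]
```

Request:
step_arm(
  targets=[
    [[0, 0, 0], 0, 0],
    [[0, 0, 0], 0, 0],
    [[0, 0, 0], 0, 0],
    [[0, 0, 0], 0, 0],
    [[0, 0, 0], 0, 0],
    [[0, 0, 0], 0, 0],
    [[0, 0, -3], 0, 0],
    [[0, 0, -7], 0, 0],
    [[0, 0, -11], 0, 0],
    [[0, 0, -13], 0, 0],
  ],
)

```text
time_s: 6.05
tool_pos: [0.4946, -0.005, 0.2075]
ee_rot: [0.994, -0.109, 0.003, -0.0]
contact_force: [0.9, 0.7, 0.1]
gripper_width: 0.0857
gripper_force: 0.0
```

```bash
python3 - <<'E'
from h import *
to([.53,.035,.21],-.8)
a=imaging.read_camera('scene'); save('s2.png',a['frame'],(200,160,340,260),5)
E
```

```text
shift cm [ 2.59 -4.67 -0.23] spin -0.99 psi -1.79
```

View pics/s2.png

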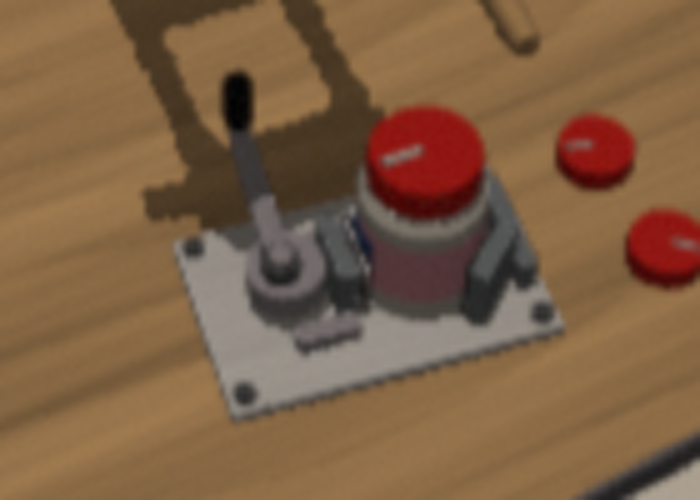

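The scene view shows the lever swung to the clamp's -x side, its knob top near (237,84), with the jar seated against the V. I'll go to a hover for the cap and check both.

Request:
step_arm(
  targets=[
    [[1.2, -0.5, 0], -0.12, 0],
    [[2.4, -1, 0], -0.24, 0],
    [[3.6, -1.5, 0], -0.36, 0],
    [[4.8, -2, 0], -0.48, 0],
    [[4.8, -2, 0], -0.6, 0],
    [[4.8, -2, 0], -0.72, 0],
    [[4.8, -2, 0], -0.84, 0],
    [[4.8, -2, 0], -0.99, 0],
    [[4.8, -2, 0], -0.99, 0],
  ],
)

```text
time_s: 7.0
tool_pos: [0.5434, 0.0042, 0.2025]
ee_rot: [0.927, 0.376, -0.001, -0.0]
contact_force: [0.9, 0.8, 1.0]
gripper_width: 0.0858
gripper_force: 0.0
```

```bash
python3 - <<'E'
from h import *
import pickle
a,b=pickle.load(open('c.pkl','rb'))
k=px2w(b,200+237.5/5-.5,160+84.5/5-.5,.092); d=k[:2]-PV; print('knob',k,np.hypot(*d),'lever',(YAW-np.pi/2-np.arctan2(d[1],d[0]))%(2*np.pi))
o=env.get_obs(); w=imaging.read_camera('wrist'); save('w2.png',w['frame'],None,1.5); pickle.dump((o,w),open('w.pkl','wb'))
f=w['frame'].astype(int); r=(f[:,:,0]>130)&(f[:,:,1]<60)&(f[:,:,2]<60)
n,l,s,c=cv2.connectedComponentsWithStats(r.astype(np.uint8))
for i in range(1,n):
  if s[i,4]>300: print(s[i],c[i],wpx(w,o,*c[i],.118))
E
```

```text
knob [ 0.49559317 -0.00467741  0.092     ] 0.09188248823851958 lever 1.6318208794290916
[139  23  36  38 979] [156.22574055  40.86925434] [0.58016877 0.14332659 0.118     ]
[234  61  68  72 314] [268.51592357  90.86305732] [0.6084306  0.05428533 0.118     ]
```

View pics/w2.png

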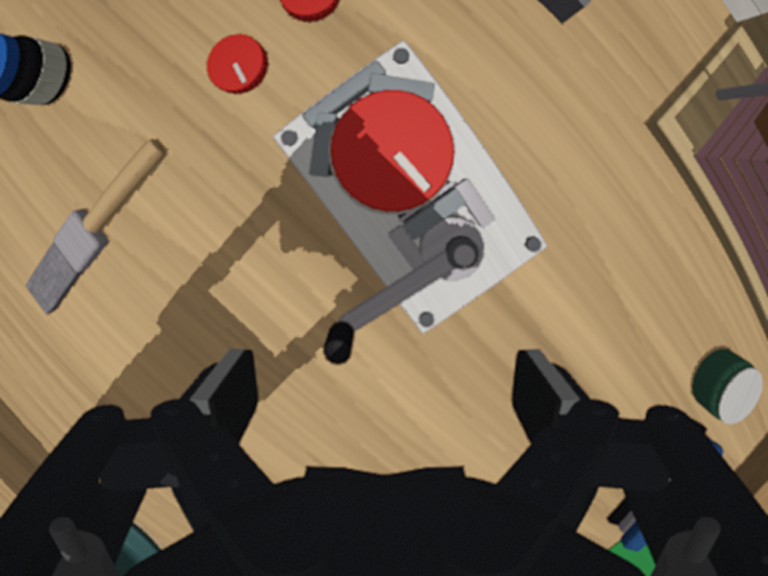

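The wrist view shows the cap top as a circle spanning x 331–453 and y 90–212, centre (392,151). The finger tips' inner edges are near (255,352) and (516,352).

```bash
python3 - <<'E'
from h import *
import pickle
o,w=pickle.load(open('w.pkl','rb'))
p=wpx(w,o,392/1.5-.17,151/1.5-.17,.118); print(p)
I=dict(ee_rot=[0,0,0,1],tool_pos=np.zeros(3))
for z in(-.01,0,.005,.011): print(z,wpx(w,I,255/1.5,352/1.5,z),wpx(w,I,516/1.5,352/1.5,z))
to([p[0],p[1],.14],-.8); to([p[0],p[1],.099],-.8)
E
```

```text
[0.59967707 0.05313857 0.118     ]
-0.01 [ 0.01187034 -0.03915252 -0.01      ] [ 0.01177782  0.04107511 -0.01      ]
0 [ 0.00746294 -0.04239897  0.        ] [0.00736286 0.04438703 0.        ]
0.005 [ 0.00525924 -0.04402219  0.005     ] [0.00515538 0.04604299 0.005     ]
0.011 [ 0.0026148  -0.04597005  0.011     ] [0.0025064  0.04803014 0.011     ]
shift cm [7.45 0.39 6.25] spin -0.003 psi -0.803
shift cm [ 7.45  0.39 10.35] spin -0.003 psi -0.803
```

Request:
step_arm(
  targets=[
    [[3.7, 0.2, 2], 0, 0],
    [[7.4, 0.35, 3.5], 0, 0],
    [[7.4, 0.35, 5], 0, 0],
    [[7.4, 0.35, 7], 0, 0],
    [[7.4, 0.35, 9], 0, 0],
    [[7.4, 0.35, 10.6], 0, 0],
    [[7.4, 0.35, 10.6], 0, 0],
    [[7.4, 0.35, 10.6], 0, 0],
  ],
)

```text
time_s: 7.85
tool_pos: [0.599, 0.053, 0.0971]
ee_rot: [0.927, 0.375, -0.0, -0.0]
contact_force: [0.4, -0.6, -0.1]
gripper_width: 0.0853
gripper_force: 0.0
```

Request:
step_arm(
  targets=[
    [[0, 0, 0], 0, 1],
    [[0, 0, 0], 0, 1],
    [[0, 0, 0], 0, 1],
    [[0, 0, 0], 0, 1],
    [[0, 0, 0], 0, 1],
    [[0, 0, 0], 0, 1],
  ],
)

```text
time_s: 8.45
tool_pos: [0.6002, 0.0538, 0.0994]
ee_rot: [0.927, 0.376, 0.001, 0.0]
contact_force: [-2.8, 2.0, 5.0]
gripper_width: 0.0596
gripper_force: 65.9
```

```bash
python3 - <<'E'
from h import *
o=env.get_obs(); print(o['torque'],psi(o)[0],o['q'])
to([.599,.0535,.096])
E
```

```text
[ 0.30780019  0.40096324 -0.02447159] -0.8002341061675254 [4.76309624e-02 2.53497090e-01 1.89704484e+00 8.84402503e-04
 9.88682149e-01 8.47378559e-01]
shift cm [-0.11 -0.07  0.34] spin 0 psi -0.8
```

Request:
step_arm(
  targets=[
    [[0, 0, -0.2], 0, 1],
    [[0, 0, -0.2], -0.1, 1],
    [[0, 0, -0.2], -0.2, 1],
    [[0, 0, -0.25], -0.3, 1],
    [[0, 0, -0.25], -0.4, 1],
    [[0, 0, -0.3], -0.5, 1],
    [[0, 0, -0.3], -0.6, 1],
    [[0, 0, -0.35], -0.7, 1],
    [[0, 0, -0.35], -0.7, 1],
  ],
)

```text
time_s: 9.35
tool_pos: [0.5993, 0.0533, 0.1002]
ee_rot: [0.741, 0.671, 0.0, -0.0]
contact_force: [1.4, 0.7, -5.2]
gripper_width: 0.0595
gripper_force: 67.8
```

```bash
python3 - <<'E'
from h import *
o=env.get_obs(); print(o['torque'],o['contact_force'],psi(o)[0],o['q'])
w=imaging.read_camera('top'); save('t3.png',w['frame'],(205,145,325,215),6)
E
```

```text
[ 0.27537469 -0.31241063  0.19921505] [ 1.39057398  0.71299332 -5.19541692] -0.09972116685237775 [4.72447747e-02 2.52276782e-01 1.89687197e+00 2.00416679e-04
 9.92537643e-01 1.46856402e-01]
```

View pics/t3.png

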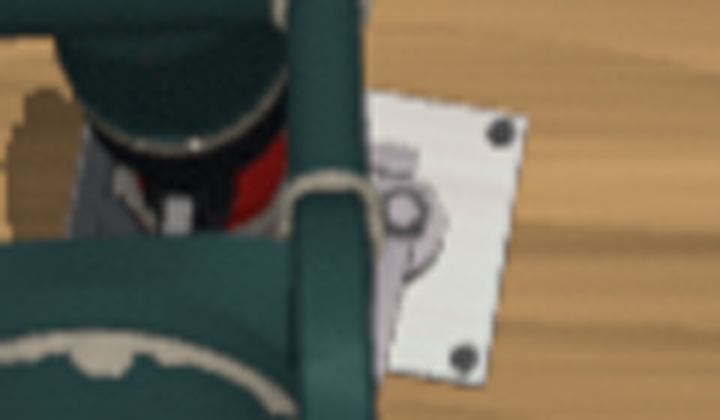

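The arm hides the cap from above here, but the lever is still in its locked place. The torque and force readings are low, so I'll carry on turning.

Request:
step_arm(
  targets=[
    [[0, 0, 0], -0.1, 1],
    [[0, 0, 0], -0.2, 1],
    [[0, 0, 0], -0.3, 1],
    [[0, 0, 0], -0.4, 1],
    [[0, 0, 0], -0.5, 1],
    [[0, 0, 0], -0.6, 1],
    [[0, 0, 0], -0.7, 1],
    [[0, 0, 0], -0.7, 1],
    [[0, 0, 0], -0.7, 1],
  ],
)

```text
time_s: 10.3
tool_pos: [0.5994, 0.0533, 0.1013]
ee_rot: [0.468, 0.884, 0.0, 0.0]
contact_force: [-0.7, 0.7, 0.6]
gripper_width: 0.0593
gripper_force: 68.4
```

```bash
python3 - <<'E'
from h import *
o=env.get_obs(); print(o['torque'],o['contact_force'],psi(o)[0])
w=imaging.read_camera('scene'); save('s4.png',w['frame'],(200,160,340,260),5)
E
```

```text
[1.36193400e-01 6.49337392e-05 6.13962868e-03] [-0.73106693  0.72041579  0.5571056 ] 0.5964131163941951
```

View pics/s4.png

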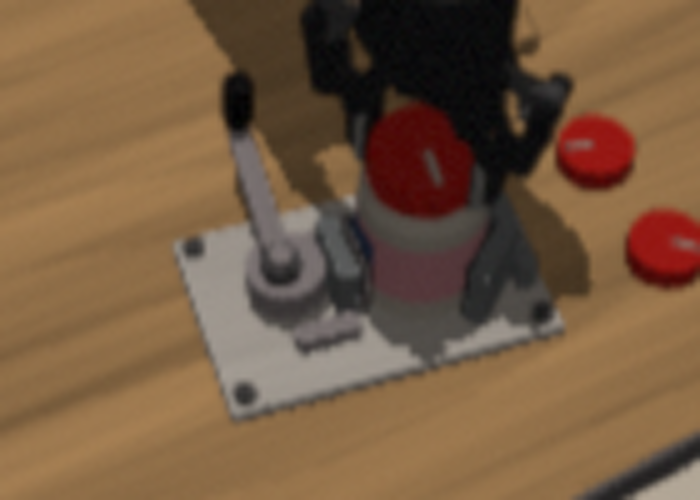

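The cap's mark has turned about 80°, the blue patch is still at the jaw's edge near (365,245), and torque and force are about zero. I'll lift now.

Request:
step_arm(
  targets=[
    [[0, 0, -0.2], 0, 1],
    [[0, 0, -0.4], 0, 1],
    [[0, 0, -0.6], 0, 1],
    [[0, 0, -0.6], 0, 1],
  ],
)

```text
time_s: 10.75
tool_pos: [0.5995, 0.0533, 0.1072]
ee_rot: [0.467, 0.884, 0.0, 0.0]
contact_force: [-0.6, 0.3, -0.3]
gripper_width: 0.0598
gripper_force: 68.4
```

Free. I'll continue the lift.

Request:
step_arm(
  targets=[
    [[0, 0, -0.4], 0, 1],
    [[0, 0, -0.8], 0, 1],
    [[0, 0, -1.2], 0, 1],
    [[0, 0, -1.6], 0, 1],
    [[0, 0, -2.0], 0, 1],
    [[0, 0, -2.4], 0, 1],
    [[0, 0, -2.65], 0, 1],
    [[0, 0, -2.65], 0, 1],
    [[0, 0, -2.65], 0, 1],
    [[0, 0, -2.65], 0, 1],
  ],
)

```text
time_s: 11.75
tool_pos: [0.5991, 0.0533, 0.133]
ee_rot: [0.467, 0.884, -0.0, -0.0]
contact_force: [-0.6, 0.8, -0.0]
gripper_width: 0.0593
gripper_force: 68.4
```

```bash
python3 - <<'E'
from h import *
w=imaging.read_camera('scene'); save('s5.png',w['frame'],(200,160,340,260),5)
E
```

```text
(no output)
```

View pics/s5.png

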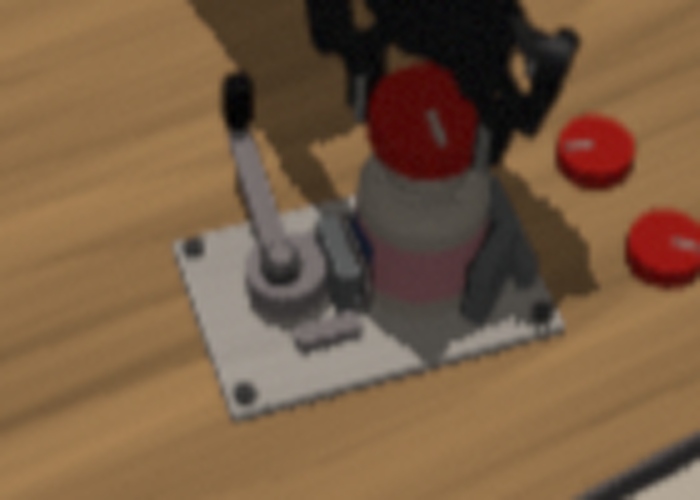

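The cap is held level above the jar's open neck, its top now near (425,120). The jar and lever are where they were.

```bash
python3 -c "
from h import *
print(workorder.job_done())"
```

```text
the job is handed in; nothing more can be done
None
```

The job is handed in, with no verdict returned: the clamp is locked (lever about 1.63 rad), the jar did not turn, and the red cap was unscrewed about 1.4 rad and is held level over the mouth, its lower edge roughly 1.5 cm above the rim by the arm's own readings.

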